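# Lock the jigsaw case and hold the key turned

## Task

Lock up the wooden jigsaw case: first swing the keeper bar on its lid shut until it snaps home in its catch, then take the key from its wooden stand, work it all the way down into the lock (the pins are sticky, so push firmly and wiggle it a little) and turn it a quarter clockwise, as far as it goes. The lock springs back if let go, so finish still gripping the key and holding it turned. Leave everything else on the table where it is.

Things in the scene. Friction and masses are not known exactly. Their poses are not given: they have to be found in the camera images.
- case: fixed wooden jigsaw case, 200 (its x) x 240 (its y) mm, flat top 50 mm over the table; origin under its centre. On top: a square steel lock housing 46 x 46 mm, its top at 79 mm, centred at case x -45, y -75 mm; a hinged keeper bar; and the bar's steel catch block, 34 (x) x 26 (y) mm, its top at 68 mm, centred at x +66, y -79 mm
- keeper (a joint): keeper bar, rad: 0 = shut at its stop, bar along the case's -y from pin to catch; positive = open, free end swung to the case's -x (closes anticlockwise seen from above). Starts 0.6 to 1.1, stays where left; in the last 0.08 rad it snaps past a spring ball (about 4 N at the knob), then stays shut. Aluminium bar 155 x 14 x 12 mm swinging level, its top 65 mm over the table
- keeper_hinge (a point): keeper bar's upright pin, at the height of the case's top, at case x +70, y +95 mm; axes as the case's
- keeper_knob (a point): round upright aluminium knob on the keeper bar, 16 mm in diameter, from the bar's top (65 mm) up to 93 mm over the table, 120 mm from the pin; the point is on its axis, 80 mm over the table
- keyhole (a point): centre of the slot in the lock's top face, 79 mm over the table; axes as the case's. Slot 7.5 mm (case x) by 20.5 mm (case y), 2 mm chamfer all round. The cover is 8 mm thick and the key's bit can turn only below it, that is, with the key fully home. The key fits either way round
- key_seat (a point): keyhole floor, 26 mm below the slot's mouth: the key's foot is here when home, the bow then 10 mm above the lock. Two sticky pins stand 3 mm in from the slot's narrow ends: at +y 12.5 mm above the floor, at -y 8.5 mm. Pushing past takes 15 to 20 N; rocking the key 1 to 1.5 mm along the case's y eases it
- plug (a joint): the lock's plug, turned by the key's bit. Rad: 0 = unturned (slot along the case's y), growing clockwise seen from above to its stop at 1.5; a spring returns it to 0 (about 0.07 N m at the stop). The key has about 0.1 rad of play in it
- key: steel key, 80 g, upright in its stand; origin at its foot (bottom), z up. From the foot: flat bit 15 mm long, 18 mm wide (key y), 5 mm thick (key x), bevelled end; round 6 mm stem up to 36 mm; flat bow in the bit's plane, 36 mm wide (y), 10 mm thick (x), 36 to 70 mm up. Alike both ways round; pinch the bow across its thickness (x). Foot 10 mm over the table in the stand
- key_bow (a point): centre of the key's bow, 53 mm above the key's foot
- key_stand: fixed light wooden block 60 x 60 x 46 mm, left or right of the case, origin under its centre; upright slot 22 mm (its y) x 7 mm (its x), 40 mm deep, in which the key hangs, the bow's lower edge resting on the block's top
- goblet: bystander: glass goblet full of jigsaw pieces, 90 mm wide, 117 mm high, on the other side of the case from the key stand; origin under its foot
- mug: bystander: white mug, 80 mm wide, 90 mm high, behind the case; origin under it
- ribbon_spool: bystander: paper-coloured ribbon spool, 64 mm across, 25 mm high; origin under it
- glue: bystander: white glue bottle, 44 mm across, 120 mm high, behind the case; origin under it
- loose_piece: bystander: one loose jigsaw piece, about 39 x 29 x 4 mm; origin under its centre
- lid_piece: bystander: another such piece lying on the case's top near its -x, +y corner, clear of the keeper bar's sweep; origin under its centre
Mind the look-alikes: they are no part of the job. Of the things that look like the key, the largest one is meant.

How it is judged (in metres and radians):
On the way, in this order (a step that is already met when the one before it is completed fails the run):
1. the keeper bar is shut in its catch (value of joint keeper below 0.02 rad), for 0.2 s.
2. the key is fully home in the lock, the keeper bar still shut (z of key in the frame of key_seat below 0.004 m and horizontal distance between key and key_seat below 0.005 m and angle between the z axis of key and the z axis of key_seat, either way round below 0.15 rad and value of joint keeper below 0.02 rad), for 0.1 s.
3. the key has turned the lock a quarter turn (z of key in the frame of key_seat below 0.004 m and horizontal distance between key and key_seat below 0.005 m and angle between the z axis of key and the z axis of key_seat, either way round below 0.15 rad and value of joint plug above 1.25 rad and contact force between the fingers and key above 2 N), for 0.2 s.
At the end, for the whole second after the job is handed in: The keeper bar is shut (within 0.02 rad), the key is fully home in the lock (foot within 4 mm of the floor and 5 mm of the axis, upright within 0.15 rad), and the gripper still grips it (over 2 N) and holds the plug turned still, at least 1.25 rad clockwise (all of step 3 and value of joint keeper below 0.02 rad and velocity of joint plug between -0.2 and 0.2 rad/s); the arm keeps its last pose, push and grip.
It fails at once if a bystander is shifted by more than 40 mm (distance of any of goblet, mug, ribbon_spool, glue, loose_piece, lid_piece from where it was at the start of the episode above 0.04 m).
It also fails if it takes over 64 s, if anything falls off the work surface, if the arm or the gripper's body presses on something with over 40 N, if the wrist force passes 120 N, or if a joint passes its speed limit or range.

## Robot

A 6-joint arm with a two-finger parallel gripper is mounted at the origin on the work surface. World frame = base frame: x ahead of the robot, y to its left, z up, the work surface at z = 0. Lengths are in mm, angles in rad, forces in N, time in s.
With the tool pointing down it reaches from about 275 to 750 mm from the base axis. Payload 10.2 kg.
Tool frame: the origin (TCP) lies between the finger pads; the fingertips stand 14 mm ahead of it and the grasp point (between the pads) lies 5 mm behind it (tip_reach is the distance from the TCP to the fingertips, in mm); z points along the fingers, y is the line along which they close (so a half turn about z gives the same grasp; the last joint's range is limited). The gripper opens to 85 mm and grips with 20 to 120 N. Pads are 22 mm wide; open, the fingers measure 114 mm over their backs; the gripper's body (76 mm by 85 mm) begins 54 mm behind the grasp point. The pads swing forward as they close: fully open they stand 13 mm farther back than shut.
Start: joints at [0.955, 0.313, 1.498, -0, 1.331, -0.223], TCP at [200.971, 485.018, 245.294] pointing down, gripper open.
Joint ranges: [-2.94, 2.94], [-0.97, 2.17], [0.19, 2.56], [-1.23, 4.37], [0.02, 3.11], [-2.88, 2.88]. Speed limits (rad/s): [2.39, 2.39, 3.01, 3.14, 3.14, 3.14].

## Interface

Orientations are given as a unit quaternion [w, x, y, z].
In Python, from rig import * gives the robot as it stands.
- The arm moves only by the tool arm_command, never from a script. Its argument "steps" is a list that holds one entry, the list of rows, each a list of 7 numbers: the opening, from 0 (shut) to 1 (fully open), then the shift along the tool's x, y, z each as a share of 0.05 m, from -1 to 1, then the turn, a rotation vector about the tool's x, y, z each as a share of 0.15 rad, from -1 to 1. A call has 1 to 8 rows; each row shifts and turns the commanded pose from where the row before left it, along the tool's axes as they then stand; what a row does not reach is not made up. A row lasts 1/8 s, in which the tool goes at most 62.5 mm and 10.7 degrees, less where a joint would pass 70% of its speed; a pose out of reach is approached as far as the arm can. A call with a number of a shift or a turn outside -1 to 1 is refused whole. A call with a gripper value outside its range is refused whole. The fingers move at their own pace and stop on an object; "squeeze" is the grip in N (left out, the last holds). Time passes only in rows, so rows that do not move let the fingers close. It gives the time, the measured TCP pose, the force, the opening and the grip force at its end, in the units of the state.
- sense(): the state, without advancing time (a new reading comes with each control period).
- capture(name): name is "side" or "top"; returns the picture (384x512x3 uint8, red, green, blue); there is no depth.
- get_calibration(name): a dict with "intrinsics" (3x3 intrinsics, pixels), "D" ([k1, k2, p1, p2, k3] as OpenCV has them; the pictures are not rectified), "rvec" (rotation vector, rad) and "tvec" (3), from world to camera coordinates, as OpenCV has them. Camera axes: x right, y down, z forward; pixel columns grow to the right and rows downward; lengths in mm; the calibration is good to about 2 mm. A picture is of the moment at which its call begins. get_calibration takes no time and is no camera call.
- finish_job(): hands the job in; it is judged then, once.
The state is a dict: "time_s": time; "joints": joint angles; "dq": joint speeds; "tau": joint torques, N m; "eef_pos": TCP position; "ee_rot": TCP orientation; "force": force on the tool from outside, world axes, zero at the start; "wrist_torque": the same for the moment, N m; "grip_width": opening from 0.0 (shut) to 1.0 (fully open); "grip_force": force on a finger pad.
Only numpy, scipy, OpenCV 4.12 (cv2) and the standard library are available. Lean on these libraries where they do the work, as an engineer would, in place of code of your own. Each camera call takes 0.05 s, during which the arm holds its last target. There are 200 camera calls.

## Working session

There is one attempt and no reset: what is moved stays moved. The work goes in short steps, Python scripts to look and compute and a tool call to move; the robot and the scene stay as the last step left them, time stands still between calls to the robot, and variables do not carry over. Pictures are saved under pics/ and viewed, at most 10 in all, crops included, and the job is handed in when it is done.

Besides the shell and the picture viewer there is one more tool, called after "Emit:" by a JSON object that holds its "op" and its "data". arm_command: Moves the arm, as the interface text tells. Its arguments: {"type":"object","properties":{"steps":{"type":"array"},"squeeze":{"type":"number"}},"required":["steps"]}

```bash
mkdir -p pics
cat > h.py <<'E'
from rig import *
import numpy as np, cv2
from scipy.spatial.transform import Rotation as R
def cal(n):
    c=get_calibration(n); return [np.array(c[k],float) for k in("intrinsics","D","rvec","tvec")]
def ray(n,uv):
    K,D,r,t=cal(n); p=cv2.undistortPoints(np.array([[uv]],float),K,D)[0,0]
    M=cv2.Rodrigues(r)[0]; return -M.T@t.ravel(), M.T@np.array([p[0],p[1],1])
def at(n,uv,z):
    o,d=ray(n,uv); return o+d*(z-o[2])/d[2]
def proj(n,P):
    K,D,r,t=cal(n); return cv2.projectPoints(np.array(P,float).reshape(-1,3),r,t,K,D)[0][:,0]
def snap(n,f):
    a=capture(n); cv2.imwrite(f,a[:,:,::-1]); return a
E
python3 - <<'E'
from h import *
s=sense(); print(s)
for n in("top","side"): 
    a=snap(n,f"pics/{n}0.png"); o,d=ray(n,(256,192)); print(n,o,d)
E
```

```text
{'time_s': 0.0, 'joints': array([ 9.54617247e-01,  3.13456603e-01,  1.49847100e+00,  2.64409533e-05,
        1.33100868e+00, -2.23374445e-01]), 'dq': array([ 0.00060688, -0.00175144,  0.00090909, -0.00072158, -0.00085129,
       -0.00071515]), 'tau': array([ 6.08661667e-04, -4.12273550e+01, -2.59742528e+01, -1.39375661e-04,
        4.20740369e-03,  4.71177418e-05]), 'eef_pos': array([200.80358469, 484.80750578, 244.7189242 ]), 'ee_rot': array([-2.85528259e-04,  1.95145128e-01,  9.80774147e-01, -6.08255564e-04]), 'force': array([ 0.18422823, -0.44215727, -0.13868042]), 'wrist_torque': array([-0.01917067,  0.00485288, -0.00458942]), 'grip_force': 0.0, 'grip_width': 1.0000122397787012}
top [ 427.72082352   38.61105912 1343.5963073 ] [ 0.09815874 -0.00608375 -0.99519689]
side [199.79848568 995.96006375 801.81678213] [ 0.29378013 -0.75104895 -0.59160321]
```

View pics/top0.png

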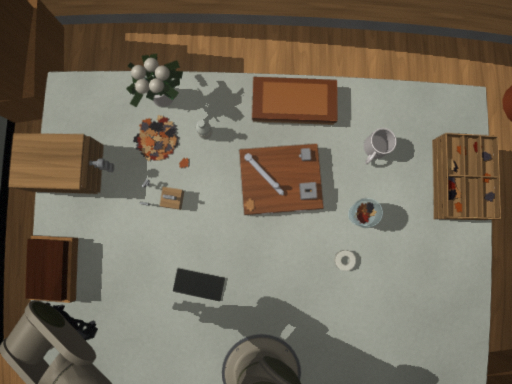

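View pics/side0.png

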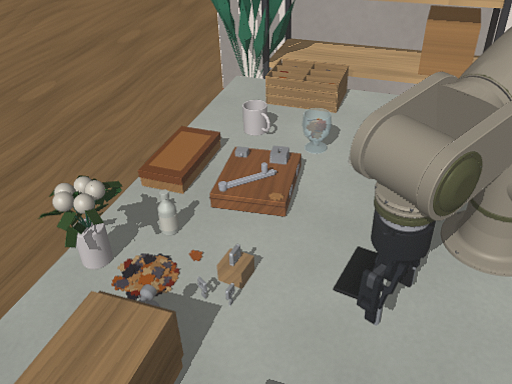

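Top view: the case is at about (281,180), with the lock at (308,190), the catch at (306,154), the hinge at (250,158) and the knob near (279,189). The stand with a key is at (172,197), and small key-like things are at about (146,183) and (152,203). The side view shows the stand at (237,262), the key bow at (235,255) and look-alikes at (203,287) and (230,293). Next I'll make close crops to measure from.

Run:
```python
import cv2,numpy as np
t=cv2.imread('pics/top0.png'); s=cv2.imread('pics/side0.png')
def cr(i,x,y,w,h,k): return cv2.resize(i[y:y+h,x:x+w],None,fx=k,fy=k,interpolation=cv2.INTER_CUBIC)
cv2.imwrite('pics/c_top.png',cr(t,228,135,106,86,7))
a=cr(t,135,165,60,50,6.5); b=cr(s,190,235,80,70,5)
c=np.zeros((360,800,3),np.uint8); c[:a.shape[0],:a.shape[1]]=a; c[:b.shape[0],400:800]=b
cv2.imwrite('pics/c_key.png',c)
```

```text
(no output)
```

View pics/c_top.png

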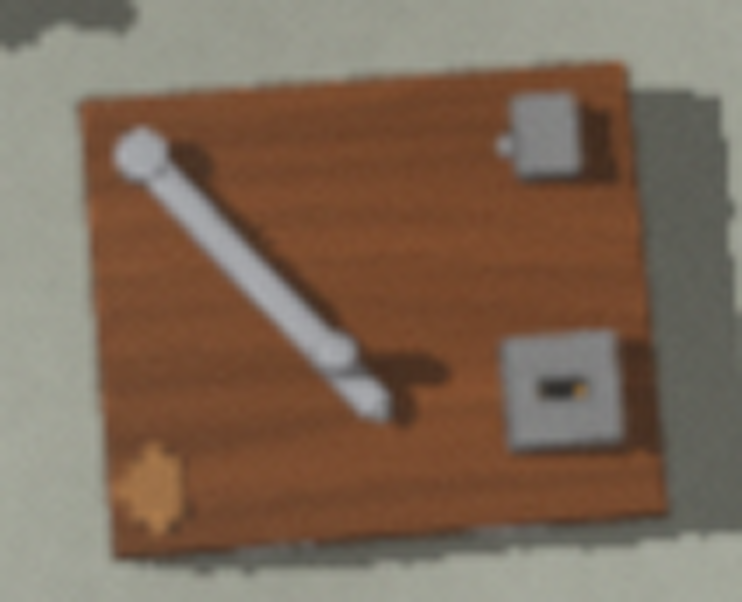

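View pics/c_key.png

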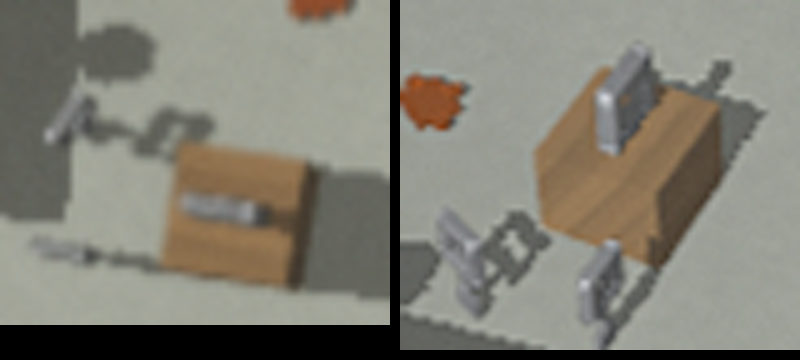

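Crop: the case corners, lock and slot are clear, and the loose lid piece sits at the -x,+y corner. Candidates for the key are the stand key at full-image px (169,197), the small one at (146,183) and the small one at (144,203). The key in the wooden stand is clearly the largest, so I choose that one. Now I fit the poses.

```bash
cat > fit.py <<'E'
from h import *
from scipy.optimize import least_squares
def px(u,o,k): return ((np.array(u,float)+.5)/k-.5)+np.array(o)
T=lambda u:px(u,(228,135),7)
def pose(p,L):
    c,s=np.cos(p[2]),np.sin(p[2]); L=np.array(L,float)
    return np.c_[p[0]+c*L[:,0]-s*L[:,1],p[1]+s*L[:,0]+c*L[:,1],L[:,2]]
def fit(L,uv,p0,n="top"):
    r=least_squares(lambda p:(proj(n,pose(p,L))-uv).ravel(),p0,x_scale=[10,10,.1]); return r.x,r.fun.reshape(-1,2)
if __name__=="__main__":
    cs=[(80,100),(625,62),(667,513),(113,557)]
    Lc=[(100,120,50),(100,-120,50),(-100,-120,50),(-100,120,50)]
    lk=[(500,342),(617,330),(627,440),(510,452)]
    Ll=[(-45+a,-75+b,79) for a,b in((23,23),(23,-23),(-23,-23),(-23,23))]
    c0=at("top",T((370,310)),50)
    for L,u in((Lc,cs),(Ll,lk),(Lc+Ll,cs+lk)):
        p,f=fit(L,T(u),[c0[0],c0[1],0]); print("case",p.round(3),np.abs(f).max())
    print("slot",at("top",T((562,388)),79),"model",pose(p,[(-45,-75,79)]))
    kn=at("top",T((335,348)),93); hi=pose(p,[(70,95,50)])[0]
    d=kn-hi; d=d[:2]; print("knob",kn,"hinge",hi,np.hypot(*d),"angle",-(np.arctan2(d[1],d[0])-(p[2]-np.pi/2)))
    K=lambda u:px(u,(135,165),6.5)
    ss=[(180,143),(312,160),(298,287),(160,268)]
    Ls=[(30,30,46),(30,-30,46),(-30,-30,46),(-30,30,46)]
    s0=at("top",K((240,213)),46)
    q,f=fit(Ls,K(ss),[s0[0],s0[1],0]); print("stand",q.round(3),np.abs(f).max())
    print("bow top ends proj", [(K(u)).round(1) for u in((183,203),(262,215))],proj("top",pose(q,[(0,18,80),(0,-18,80),(0,18,46),(0,-18,46)])))
    S=lambda u:px(u,(190,235),5)
    # side view check: stand top corners seen, bow top
    print("side stand corners crop",(proj("side",pose(q,Ls))-[190,235])*5+[400,0])
    print("side bow crop",(proj("side",pose(q,[(0,18,80),(0,-18,80),(0,18,46),(0,-18,46)]))-[190,235])*5+[400,0])
    print("side slot",proj("side",pose(p,[(-45,-75,79)])))
E
python3 fit.py
```

```text
case [ 5.99116e+02 -4.28220e+01  1.05000e-01] 0.3757988600462454
case [ 5.97375e+02 -4.25670e+01  1.19000e-01] 0.7401313548451185
case [ 5.98816e+02 -4.29630e+01  1.05000e-01] 0.6954766222295348
slot [ 562.83697143 -121.70317055   79.        ] model [[ 561.90480036 -122.25737678   79.        ]]
knob [575.26482421 -24.891847    93.        ] hinge [658.49979069  58.83488656  50.        ] 118.06026240259644 angle 0.8872011918746505
stand [ 5.31372e+02  2.86341e+02 -9.50000e-02] 0.9362184929747741
bow top ends proj [array([162.7, 195.8]), array([174.9, 197.7])] [[162.96554574 195.81470408]
 [174.95424813 197.33019443]
 [165.25453198 196.8194961 ]
 [176.94295588 198.29744136]]
side stand corners crop [[534.5526959  152.6402254 ]
 [599.69528337  65.00064872]
 [720.13448053 101.76654116]
 [658.79330713 192.72638776]]
side bow crop [[604.2272187   96.15506819]
 [643.00569079  43.06177468]
 [609.13448131 154.02442487]
 [647.09387857 100.47476459]]
side slot [[279.49872965 151.16328467]]
```

Everything agrees: the stand predicts the bow and the side view, and the pin-to-knob distance comes out at 118 mm against 120. The keeper is at about 0.89 rad. I plan to cage the knob between the fingers and swing it round.

```bash
cat > plan.py <<'E'
from h import *
import sys
def yaw_of(q):
    y=R.from_quat([q[1],q[2],q[3],q[0]]).as_matrix()[:,1]; return np.arctan2(y[1],y[0])
def plan(way,op,start=None):
    """way: list of (x,y,z,yaw,nrows); yaw = world angle of tool y, tool down"""
    s=sense(); p,y=(s["eef_pos"],yaw_of(s["ee_rot"])) if start is None else (np.array(start[:3],float),start[3])
    print("from",np.round(p,1),round(y,3))
    for x,yy,z,w,n in way:
        dp=(np.array([x,yy,z])-p)/n; dw=(w-y)/n; out=[]
        for i in range(n):
            ty=np.array([np.cos(y),np.sin(y),0]); tz=np.array([0,0,-1]); tx=np.cross(ty,tz)
            out.append([op]+[round(float(v),2) for v in (dp@tx/50,dp@ty/50,dp@tz/50)]+[0,0,round(float(-dw/.15),2)])
            p=p+dp; y+=dw
        print(out)
hinge=np.array([658.5,58.8]); cyaw=.105
def knob(a,r=120,off=0):
    b=cyaw-np.pi/2-a; t=np.array([-np.sin(b),np.cos(b)])
    return *(hinge+r*np.array([np.cos(b),np.sin(b)])+off*t), b+np.pi/2-0
E
python3 - <<'E'
from plan import *
k=knob(.887); print(k)
x,y=575.3-1,-24.9
plan([(x,y,245,k[2],14),(x,y,120,k[2],4)],.4)
E
```

```text
(np.float64(573.9360193475783), np.float64(-26.34066699419762), -0.782)
from [200.9 484.8 244.8] 1.178
[[0.4, -0.77, -0.47, -0.0, 0, 0, 0.93], [0.4, -0.83, -0.36, -0.0, 0, 0, 0.93], [0.4, -0.87, -0.24, -0.0, 0, 0, 0.93], [0.4, -0.9, -0.11, -0.0, 0, 0, 0.93], [0.4, -0.9, 0.01, -0.0, 0, 0, 0.93], [0.4, -0.89, 0.14, -0.0, 0, 0, 0.93], [0.4, -0.86, 0.26, -0.0, 0, 0, 0.93], [0.4, -0.82, 0.38, -0.0, 0, 0, 0.93], [0.4, -0.76, 0.49, -0.0, 0, 0, 0.93], [0.4, -0.68, 0.59, -0.0, 0, 0, 0.93], [0.4, -0.59, 0.68, -0.0, 0, 0, 0.93], [0.4, -0.49, 0.76, -0.0, 0, 0, 0.93], [0.4, -0.38, 0.82, -0.0, 0, 0, 0.93], [0.4, -0.26, 0.86, -0.0, 0, 0, 0.93]]
[[0.4, -0.0, -0.0, 0.62, 0, 0, 0.0], [0.4, -0.0, -0.0, 0.62, 0, 0, 0.0], [0.4, -0.0, -0.0, 0.62, 0, 0, 0.0], [0.4, -0.0, -0.0, 0.62, 0, 0, 0.0]]
```

Emit:
{"op": "arm_command", "data": {"steps": [[[0.4, -0.77, -0.47, 0, 0, 0, 0.93], [0.4, -0.83, -0.36, 0, 0, 0, 0.93], [0.4, -0.87, -0.24, 0, 0, 0, 0.93], [0.4, -0.9, -0.11, 0, 0, 0, 0.93], [0.4, -0.9, 0.01, 0, 0, 0, 0.93], [0.4, -0.89, 0.14, 0, 0, 0, 0.93], [0.4, -0.86, 0.26, 0, 0, 0, 0.93], [0.4, -0.82, 0.38, 0, 0, 0, 0.93]]]}}

```text
time_s: 1.1
eef_pos: [415.1, 192.7, 245.1]
ee_rot: [-0.0, 0.687, 0.727, -0.0]
force: [0.6, -0.0, -0.6]
grip_width: 0.405
grip_force: 0.0
```

Emit:
{"op": "arm_command", "data": {"steps": [[[0.4, -0.76, 0.49, 0, 0, 0, 0.93], [0.4, -0.68, 0.59, 0, 0, 0, 0.93], [0.4, -0.59, 0.68, 0, 0, 0, 0.93], [0.4, -0.49, 0.76, 0, 0, 0, 0.93], [0.4, -0.38, 0.82, 0, 0, 0, 0.93], [0.4, -0.26, 0.86, 0, 0, 0, 0.93], [0.4, 0, 0, 0, 0, 0, 0], [0.4, 0, 0, 0, 0, 0, 0]]]}}

```text
time_s: 2.1
eef_pos: [575.5, -22.7, 244.9]
ee_rot: [-0.0, 0.922, 0.388, -0.0]
force: [-0.4, -0.1, -0.1]
grip_width: 0.402
grip_force: 0.0
```

Run:
```python
from plan import *
x,y,w=574.3,-25.5,-.782
plan([(x,y,84,w,6)],.35)
```

```text
from [575.5 -22.7 244.9] -0.774
[[0.35, -0.01, 0.0, 0.54, 0, 0, 0.01], [0.35, -0.01, 0.0, 0.54, 0, 0, 0.01], [0.35, -0.01, 0.0, 0.54, 0, 0, 0.01], [0.35, -0.01, 0.0, 0.54, 0, 0, 0.01], [0.35, -0.01, 0.0, 0.54, 0, 0, 0.01], [0.35, -0.01, 0.0, 0.54, 0, 0, 0.01]]
```

Emit:
{"op": "arm_command", "data": {"steps": [[[0.35, -0.01, 0, 0.54, 0, 0, 0.01], [0.35, -0.01, 0, 0.54, 0, 0, 0.01], [0.35, -0.01, 0, 0.54, 0, 0, 0.01], [0.35, -0.01, 0, 0.54, 0, 0, 0.01], [0.35, -0.01, 0.01, 0.54, 0, 0, 0.01], [0.35, -0.01, 0.01, 0.53, 0, 0, 0], [0.25, 0, 0, 0, 0, 0, 0], [0.25, 0, 0, 0, 0, 0, 0]]]}}

```text
time_s: 3.1
eef_pos: [574.9, -25.5, 85.2]
ee_rot: [0.001, 0.923, 0.385, 0.001]
force: [-1.3, 0.1, 1.2]
grip_width: 0.248
grip_force: 0.0
```

Run:
```python
from plan import *
s=sense();print(s['eef_pos'],s['force'],s['grip_width'],s['grip_force'])
snap("side","pics/side1.png")
a=cv2.imread("pics/side1.png")[130:230,190:320]; cv2.imwrite("pics/side1c.png",cv2.resize(a,None,fx=5,fy=5,interpolation=cv2.INTER_CUBIC))
way=[]
for i in range(1,9):
    a=.887*(1-i/8); x,y,w=knob(a); way.append((x,y,84,w,1))
plan(way,.25)
```

```text
[574.90848691 -25.52048597  85.15147591] [-1.25565812  0.0602138   1.15982048] 0.2481968488219842 0.0
from [575.  -25.7  85.3] -0.782
[[0.25, -0.01, 0.26, 0.03, 0, 0, -0.74]]
[[0.25, 0.01, 0.27, 0.0, 0, 0, -0.74]]
[[0.25, 0.01, 0.27, 0.0, 0, 0, -0.74]]
[[0.25, 0.01, 0.27, 0.0, 0, 0, -0.74]]
[[0.25, 0.01, 0.27, 0.0, 0, 0, -0.74]]
[[0.25, 0.01, 0.27, 0.0, 0, 0, -0.74]]
[[0.25, 0.01, 0.27, 0.0, 0, 0, -0.74]]
[[0.25, 0.01, 0.27, 0.0, 0, 0, -0.74]]
```

View pics/side1c.png

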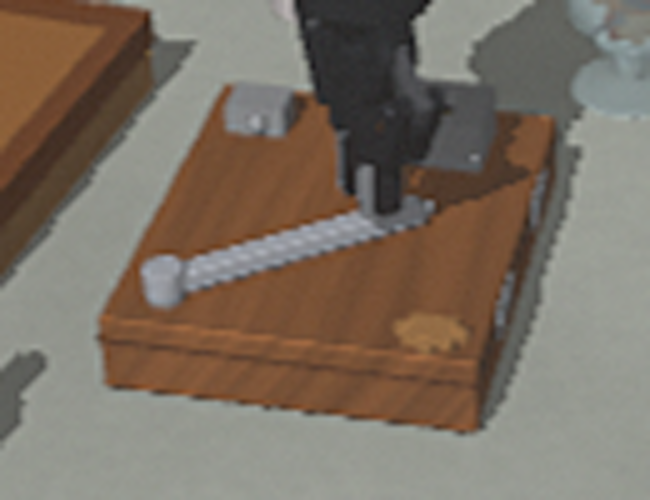

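The fingers straddle the knob at crop (385,190), just above the bar. Now I swing it.

Emit:
{"op": "arm_command", "data": {"steps": [[[0.25, 0, 0.16, 0, 0, 0, -0.44], [0.25, 0, 0.16, 0, 0, 0, -0.44], [0.25, 0.01, 0.16, 0, 0, 0, -0.44], [0.25, 0, 0.16, 0, 0, 0, -0.44], [0.25, 0.01, 0.16, 0, 0, 0, -0.44], [0.25, 0, 0.16, 0, 0, 0, -0.44], [0.25, 0.01, 0.16, 0, 0, 0, -0.44], [0.25, 0, 0.16, 0, 0, 0, -0.44]]]}}

```text
time_s: 4.15
eef_pos: [629.7, -57.8, 85.1]
ee_rot: [0.001, 0.79, 0.613, 0.001]
force: [-0.7, -0.5, -0.1]
grip_width: 0.251
grip_force: 0.2
```

Run:
```python
from plan import *
s=sense();print(s['eef_pos'],s['force'],s['grip_width'],s['grip_force'])
d=s['eef_pos'][:2]-hinge; print(np.hypot(*d),cyaw-np.pi/2-np.arctan2(d[1],d[0]))
x,y,w=knob(.1); plan([(x,y,85,w,5)],.25)
x,y,w=knob(0,off=5); plan([(x,y,85,w,7)],.25,knob(.1)[:2]+(85,knob(.1)[2]))
```

```text
[629.74885128 -57.80393143  85.14541462] [-0.65020785 -0.50766908 -0.10549394] 0.25064800610372556 0.1539439195767045
120.09623382044249 0.34674878024872524
from [629.7 -57.8  85.1] -0.252
[[0.25, 0.02, 0.12, 0.0, 0, 0, -0.34], [0.25, 0.01, 0.12, 0.0, 0, 0, -0.34], [0.25, 0.0, 0.12, 0.0, 0, 0, -0.34], [0.25, -0.0, 0.12, 0.0, 0, 0, -0.34], [0.25, -0.01, 0.12, 0.0, 0, 0, -0.34]]
from [659.1 -61.2  85. ] 0.005
[[0.25, 0.0, 0.05, 0.0, 0, 0, -0.1], [0.25, 0.0, 0.05, 0.0, 0, 0, -0.1], [0.25, 0.0, 0.05, 0.0, 0, 0, -0.1], [0.25, 0.0, 0.05, 0.0, 0, 0, -0.1], [0.25, 0.0, 0.05, 0.0, 0, 0, -0.1], [0.25, -0.0, 0.05, 0.0, 0, 0, -0.1], [0.25, -0.0, 0.05, 0.0, 0, 0, -0.1]]
```

Emit:
{"op": "arm_command", "data": {"steps": [[[0.25, 0.01, 0.12, 0, 0, 0, -0.34], [0.25, 0.01, 0.12, 0, 0, 0, -0.34], [0.25, 0, 0.12, 0, 0, 0, -0.34], [0.25, 0, 0.12, 0, 0, 0, -0.34], [0.25, 0, 0.12, 0, 0, 0, -0.34], [0.25, 0, 0.05, 0, 0, 0, -0.1], [0.25, 0, 0.05, 0, 0, 0, -0.1], [0.25, 0, 0.05, 0, 0, 0, -0.1]]]}}

```text
time_s: 5.15
eef_pos: [666.2, -61.3, 84.1]
ee_rot: [-0.0, 0.691, 0.723, -0.0]
force: [-5.2, 0.1, 2.9]
grip_width: 0.254
grip_force: 2.2
```

Emit:
{"op": "arm_command", "data": {"steps": [[[0.25, 0, 0.05, 0, 0, 0, -0.1], [0.25, 0, 0.05, 0, 0, 0, -0.1]]]}}

```text
time_s: 5.4
eef_pos: [671.7, -61.0, 83.8]
ee_rot: [0.0, 0.68, 0.734, 0.0]
force: [-0.4, -0.1, 0.7]
grip_width: 0.249
grip_force: 0.5
```

Emit:
{"op": "arm_command", "data": {"steps": [[[0.25, 0, 0.05, 0, 0, 0, -0.1], [0.25, 0, 0.03, 0, 0, 0, 0]]]}}

```text
time_s: 5.65
eef_pos: [674.9, -60.8, 83.5]
ee_rot: [-0.001, 0.674, 0.738, -0.001]
force: [-9.5, -1.9, 4.7]
grip_width: 0.254
grip_force: 4.7
```

Emit:
{"op": "arm_command", "data": {"steps": [[[0.25, 0, 0.03, 0, 0, 0, 0], [0.25, 0, 0, 0, 0, 0, 0], [0.25, 0, 0, 0, 0, 0, 0]]]}}

```text
time_s: 6.02
eef_pos: [675.0, -60.8, 83.4]
ee_rot: [-0.002, 0.674, 0.738, -0.002]
force: [-14.2, -1.3, 6.5]
grip_width: 0.249
grip_force: 6.9
```

Run:
```python
from plan import *
s=sense();w=yaw_of(s['ee_rot']);x,y,z=s['eef_pos']
c=(x-4,y-.3,z); 
plan([(c[0],c[1],z,w,1),(c[0],c[1],164,w,3),(531.4,286.3,164,-.095,9)],.5)
```

```text
from [675.  -60.8  83.4] 0.091
[[0.5, 0.0, -0.08, 0.0, 0, 0, -0.0]]
[[0.5, 0.0, 0.0, -0.54, 0, 0, -0.0], [0.5, 0.0, 0.0, -0.54, 0, 0, -0.0], [0.5, 0.0, 0.0, -0.54, 0, 0, -0.0]]
[[0.5, 0.8, -0.24, 0.0, 0, 0, 0.14], [0.5, 0.79, -0.26, 0.0, 0, 0, 0.14], [0.5, 0.79, -0.27, 0.0, 0, 0, 0.14], [0.5, 0.78, -0.29, 0.0, 0, 0, 0.14], [0.5, 0.77, -0.3, 0.0, 0, 0, 0.14], [0.5, 0.77, -0.32, 0.0, 0, 0, 0.14], [0.5, 0.76, -0.34, 0.0, 0, 0, 0.14], [0.5, 0.75, -0.35, 0.0, 0, 0, 0.14], [0.5, 0.75, -0.37, 0.0, 0, 0, 0.14]]
```

Emit:
{"op": "arm_command", "data": {"steps": [[[0.27, 0, -0.11, 0, 0, 0, 0], [0.35, 0, 0, 0, 0, 0, 0], [0.35, 0, 0, -0.3, 0, 0, 0], [0.4, 0, 0, -0.65, 0, 0, 0], [0.5, 0, 0, -0.65, 0, 0, 0], [0.5, 0.8, -0.24, 0, 0, 0, 0.14], [0.5, 0.79, -0.26, 0, 0, 0, 0.14], [0.5, 0.79, -0.27, 0, 0, 0, 0.14]]]}}

```text
time_s: 7.02
eef_pos: [624.6, 56.2, 165.1]
ee_rot: [0.001, 0.698, 0.716, 0.001]
force: [1.3, -0.0, 0.2]
grip_width: 0.499
grip_force: 0.0
```

Emit:
{"op": "arm_command", "data": {"steps": [[[0.5, 0.78, -0.29, 0, 0, 0, 0.14], [0.5, 0.77, -0.3, 0, 0, 0, 0.14], [0.5, 0.77, -0.32, 0, 0, 0, 0.14], [0.5, 0.76, -0.34, 0, 0, 0, 0.14], [0.5, 0.75, -0.35, 0, 0, 0, 0.14], [0.5, 0.75, -0.37, 0, 0, 0, 0.14], [0.5, 0, 0, 0, 0, 0, 0], [0.5, 0, 0, 0, 0, 0, 0]]]}}

```text
time_s: 8.02
eef_pos: [532.5, 286.2, 164.5]
ee_rot: [0.0, 0.741, 0.672, 0.0]
force: [-0.2, -0.0, -0.4]
grip_width: 0.501
grip_force: 0.0
```

Run:
```python
from fit import *
from plan import *
a=snap("top","pics/top2.png"); b=cv2.imread("pics/top2.png")[135:221,228:334]
cv2.imwrite("pics/top2c.png",cv2.resize(b,None,fx=7,fy=7,interpolation=cv2.INTER_CUBIC))
print("expected shut knob top in crop",(proj("top",[(*knob(0)[:2],93)])-[228,135]+.5)*7)
plan([(531.4,286.3,63,-.095,4)],.4)
```

```text
expected shut knob top in crop [[425.60680585 124.39781309]]
from [532.6 285.8 164.3] -0.099
[[0.4, 0.0, -0.01, 0.51, 0, 0, -0.01], [0.4, 0.0, -0.01, 0.51, 0, 0, -0.01], [0.4, 0.0, -0.01, 0.51, 0, 0, -0.01], [0.4, 0.0, -0.01, 0.51, 0, 0, -0.01]]
```

View pics/top2c.png

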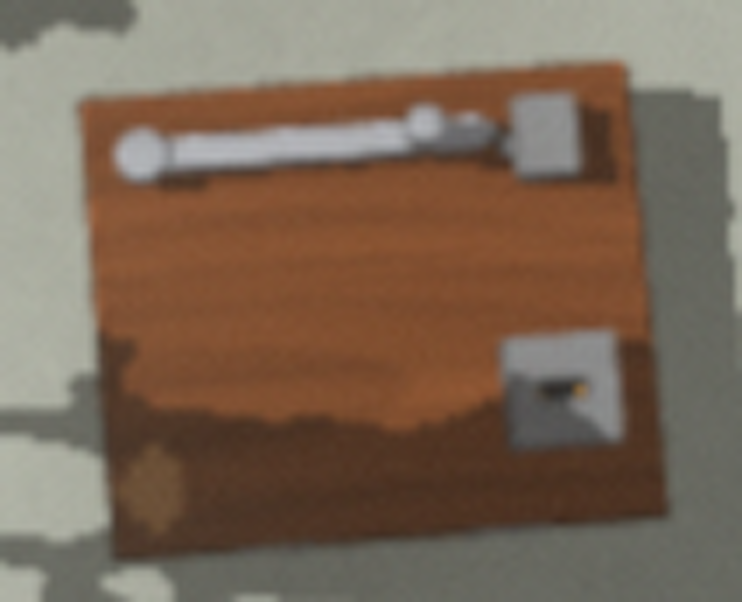

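The keeper is shut: the knob is at crop (425,122), against an expected (426,124). Now I grip the key.

Emit:
{"op": "arm_command", "data": {"steps": [[[0.4, 0, -0.01, 0.51, 0, 0, 0], [0.4, 0, -0.01, 0.51, 0, 0, 0], [0.4, 0, -0.01, 0.51, 0, 0, 0], [0.4, 0.01, 0, 0.49, 0, 0, 0], [0.4, 0, 0, 0, 0, 0, 0], [0.25, 0, 0, 0, 0, 0, 0], [0.2, 0, 0, 0, 0, 0, 0], [0.17, 0, 0, 0, 0, 0, 0]]], "squeeze": 20}}

```text
time_s: 9.07
eef_pos: [530.8, 287.2, 63.4]
ee_rot: [0.0, 0.741, 0.671, 0.0]
force: [-0.4, -0.8, -0.8]
grip_width: 0.174
grip_force: 0.0
```

Emit:
{"op": "arm_command", "data": {"steps": [[[0, 0, 0, 0, 0, 0, 0], [0, 0, 0, 0, 0, 0, 0], [0, 0, 0, 0, 0, 0, 0]]], "squeeze": 25}}

```text
time_s: 9.45
eef_pos: [530.7, 287.2, 63.4]
ee_rot: [0.0, 0.741, 0.671, 0.0]
force: [-1.2, -0.7, 6.0]
grip_width: 0.112
grip_force: 29.5
```

Emit:
{"op": "arm_command", "data": {"steps": [[[0, 0, 0, 0, 0, 0, 0], [0, 0, 0, 0, 0, 0, 0], [0, 0, 0, -0.1, 0, 0, 0], [0, 0, 0, -0.4, 0, 0, 0], [0, 0, 0, -0.5, 0, 0, 0], [0, 0, 0, -0.5, 0, 0, 0], [0, 0, 0, -0.5, 0, 0, 0], [0, 0, 0, 0, 0, 0, 0]]], "squeeze": 80}}

```text
time_s: 10.45
eef_pos: [531.1, 287.4, 164.2]
ee_rot: [0.001, 0.741, 0.671, 0.001]
force: [-0.7, 0.0, -1.9]
grip_width: 0.104
grip_force: 79.1
```

Run:
```python
from plan import *
print(sense()['force'],sense()['grip_width'],sense()['grip_force'])
plan([(561.9,-122.0,163,.105,10)],0)
```

```text
[-0.7130387   0.01022362 -1.90568741] 0.10362304127693388 79.0963089466095
from [531.1 287.4 164.2] -0.098
[[0, -0.81, 0.14, 0.0, 0, 0, -0.14], [0, -0.81, 0.13, 0.0, 0, 0, -0.14], [0, -0.81, 0.11, 0.0, 0, 0, -0.14], [0, -0.82, 0.09, 0.0, 0, 0, -0.14], [0, -0.82, 0.08, 0.0, 0, 0, -0.14], [0, -0.82, 0.06, 0.0, 0, 0, -0.14], [0, -0.82, 0.04, 0.0, 0, 0, -0.14], [0, -0.82, 0.03, 0.0, 0, 0, -0.14], [0, -0.82, 0.01, 0.0, 0, 0, -0.14], [0, -0.82, -0.01, 0.0, 0, 0, -0.14]]
```

Emit:
{"op": "arm_command", "data": {"steps": [[[0, -0.81, 0.14, 0, 0, 0, -0.14], [0, -0.81, 0.13, 0, 0, 0, -0.14], [0, -0.81, 0.11, 0, 0, 0, -0.14], [0, -0.82, 0.09, 0, 0, 0, -0.14], [0, -0.82, 0.08, 0, 0, 0, -0.14], [0, -0.82, 0.06, 0, 0, 0, -0.14], [0, -0.82, 0.04, 0, 0, 0, -0.14], [0, -0.82, 0.03, 0, 0, 0, -0.14]]]}}

```text
time_s: 11.45
eef_pos: [555.8, -41.6, 161.3]
ee_rot: [-0.001, 0.682, 0.731, -0.001]
force: [0.7, 1.2, -0.7]
grip_width: 0.103
grip_force: 79.1
```

Emit:
{"op": "arm_command", "data": {"steps": [[[0, -0.82, 0.01, 0, 0, 0, -0.14], [0, -0.8, 0, 0, 0, 0, -0.14], [0, 0, 0, 0, 0, 0, 0], [0, 0, 0, 0.3, 0, 0, 0], [0, 0, 0, 0.05, 0, 0, 0], [0, 0, 0, 0, 0, 0, 0]]]}}

```text
time_s: 12.2
eef_pos: [563.2, -120.2, 144.8]
ee_rot: [-0.0, 0.666, 0.746, -0.0]
force: [-0.0, -0.7, -0.7]
grip_width: 0.106
grip_force: 79.1
```

Run:
```python
from fit import *
from plan import *
s=sense();p=s['eef_pos'];w=yaw_of(s['ee_rot']);print(p,w,s['force'])
snap("side","pics/side3.png")
x0,y0=proj("side",[(562,-122,100)])[0].astype(int)-[32,32]; print(x0,y0)
im=cv2.imread("pics/side3.png"); b=cv2.resize(im[y0:y0+64,x0:x0+64],None,fx=9,fy=9,interpolation=cv2.INTER_CUBIC)
cv2.imwrite("pics/side3c.png",b)
fz=p[2]-53
L=[(0,s,z) for z in(0,15) for s in(9,-9)]+[(0,3,25),(0,-3,25),(0,18,70),(0,-18,70),(0,18,36),(0,-18,36)]
P=pose((p[0],p[1],w),[(a,c,z+fz) for a,c,z in L])
print("foot z",fz,((proj("side",P)-[x0,y0]+.5)*9).round(0).tolist())
```

```text
[ 563.22460902 -120.24661306  144.78208289] 0.11255520087848259 [-0.04976912 -0.69367379 -0.67200879]
247 112
foot z 91.7820828941745 [[285.0, 339.0], [296.0, 309.0], [285.0, 297.0], [296.0, 267.0], [288.0, 259.0], [292.0, 249.0], [277.0, 152.0], [301.0, 95.0], [278.0, 252.0], [302.0, 193.0]]
```

View pics/side3c.png

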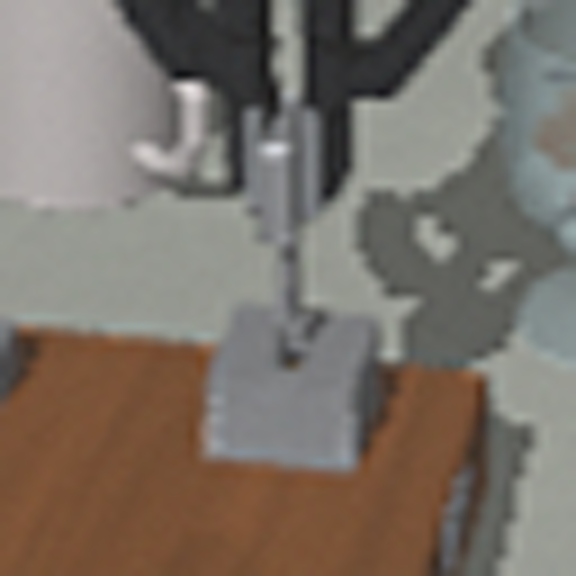

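The key and the slot show the same small offset (about -5 crop px) from the model. That makes their relative alignment good: the slot's near end is at (292,358) and the key foot at (288,340). Now I align and go down into the slot.

Run:
```python
from plan import *
plan([(562.3,-121.6,134,.105,3),(562.3,-121.6,122,.105,5)],0)
```

```text
from [ 563.4 -120.5  145.2] 0.112
[[0, -0.01, -0.01, 0.07, 0, 0, 0.02], [0, -0.01, -0.01, 0.07, 0, 0, 0.02], [0, -0.01, -0.01, 0.07, 0, 0, 0.02]]
[[0, 0.0, -0.0, 0.05, 0, 0, 0.0], [0, 0.0, -0.0, 0.05, 0, 0, 0.0], [0, 0.0, -0.0, 0.05, 0, 0, 0.0], [0, 0.0, -0.0, 0.05, 0, 0, 0.0], [0, 0.0, -0.0, 0.05, 0, 0, 0.0]]
```

Emit:
{"op": "arm_command", "data": {"steps": [[[0, -0.01, -0.01, 0.07, 0, 0, 0.02], [0, -0.01, -0.01, 0.07, 0, 0, 0.02], [0, 0, 0, 0.08, 0, 0, 0.01], [0, 0, 0, 0, 0, 0, 0], [0, 0, 0, 0.04, 0, 0, 0], [0, 0, 0, 0.04, 0, 0, 0], [0, 0, 0, 0, 0, 0, 0]]]}}

```text
time_s: 13.12
eef_pos: [562.5, -122.6, 130.2]
ee_rot: [0.0, 0.669, 0.743, -0.0]
force: [1.0, -2.3, -1.8]
grip_width: 0.103
grip_force: 79.1
```

Emit:
{"op": "arm_command", "data": {"steps": [[[0, 0, 0, 0.04, 0, 0, 0], [0, 0, 0, 0.04, 0, 0, 0], [0, 0, 0, 0.04, 0, 0, 0], [0, 0, 0, 0, 0, 0, 0]]]}}

```text
time_s: 13.62
eef_pos: [562.7, -123.0, 124.3]
ee_rot: [0.001, 0.669, 0.743, -0.0]
force: [1.9, -7.1, 0.5]
grip_width: 0.103
grip_force: 79.3
```

Run:
```python
from plan import *
s=sense();print(s['eef_pos'],s['force'],s['wrist_torque'],yaw_of(s['ee_rot']))
```

```text
[ 562.74040056 -122.95290559  124.34741802] [ 1.85432538 -7.07190376  0.46947397] [-1.19203511 -0.26831882  0.05180035] 0.10388453151841838
```

It is in the slot. I'll relieve the sideways force, then push while rocking along y.

Emit:
{"op": "arm_command", "data": {"steps": [[[0, -0.02, 0.01, 0, 0, 0, 0], [0, -0.01, 0, 0.04, 0, 0, 0], [0, 0, 0, 0.04, 0, 0, 0], [0, 0, 0, 0, 0, 0, 0]]], "squeeze": 110}}

```text
time_s: 14.12
eef_pos: [563.5, -124.0, 120.4]
ee_rot: [0.001, 0.669, 0.743, 0.0]
force: [2.8, -4.6, 0.6]
grip_width: 0.1
grip_force: 109.4
```

Emit:
{"op": "arm_command", "data": {"steps": [[[0, -0.01, 0, 0.03, 0, 0, 0], [0, 0.02, 0, 0.03, 0, 0, 0], [0, -0.04, 0, 0.03, 0, 0, 0], [0, 0.03, 0, 0.02, 0, 0, 0]]]}}

```text
time_s: 14.62
eef_pos: [563.4, -124.0, 115.3]
ee_rot: [0.001, 0.669, 0.743, 0.0]
force: [0.6, -5.0, 4.3]
grip_width: 0.094
grip_force: 110.5
```

Emit:
{"op": "arm_command", "data": {"steps": [[[0, 0, 0, 0.03, 0, 0, 0], [0, 0.02, 0, 0.03, 0, 0, 0], [0, -0.05, 0, 0.02, 0, 0, 0], [0, 0.04, 0, 0.02, 0, 0, 0]]]}}

```text
time_s: 15.12
eef_pos: [562.9, -123.2, 109.5]
ee_rot: [-0.0, 0.669, 0.743, -0.0]
force: [-0.3, -5.2, 2.1]
grip_width: 0.099
grip_force: 109.9
```

Emit:
{"op": "arm_command", "data": {"steps": [[[0, -0.02, 0, 0.03, 0, 0, 0], [0, 0.03, 0, 0.03, 0, 0, 0], [0, -0.04, 0, 0.02, 0, 0, 0], [0, 0.02, 0, 0, 0, 0, 0]]]}}

```text
time_s: 15.62
eef_pos: [563.1, -123.5, 106.1]
ee_rot: [-0.0, 0.669, 0.743, 0.0]
force: [-0.8, -1.3, 5.6]
grip_width: 0.099
grip_force: 110.4
```

Emit:
{"op": "arm_command", "data": {"steps": [[[0, 0, 0, 0.02, 0, 0, 0], [0, 0.02, 0, 0.02, 0, 0, 0], [0, -0.03, 0, 0.02, 0, 0, 0], [0, 0.01, 0, 0, 0, 0, 0]]]}}

```text
time_s: 16.12
eef_pos: [563.5, -123.6, 105.6]
ee_rot: [0.001, 0.669, 0.743, 0.0]
force: [-7.6, 0.8, 25.0]
grip_width: 0.096
grip_force: 113.6
```

Run:
```python
from fit import *
from plan import *
s=sense();p=s['eef_pos'];w=yaw_of(s['ee_rot']);print(p,w,s['force'],s['wrist_torque'],s['joints'])
snap("side","pics/side4.png")
x0,y0=247,112
im=cv2.imread("pics/side4.png"); cv2.imwrite("pics/side4c.png",cv2.resize(im[y0:y0+64,x0:x0+64],None,fx=9,fy=9,interpolation=cv2.INTER_CUBIC))
for fz in(53,57,61.5):
    print(fz,((proj("side",pose((563,-123.3,.105),[(0,18,fz+36),(0,-18,fz+36),(0,18,fz+70),(0,-18,fz+70)]))-[x0,y0]+.5)*9-[5,4]).round(0).tolist())
```

```text
[ 563.49366386 -123.60572971  105.55135245] 0.10420325660591745 [-7.62320371  0.82704483 24.99658516] [ 0.24577695  1.6180802  -0.00503147] [-4.19014098e-01  5.64520738e-01  1.50765174e+00  2.38361946e-04
  1.06781130e+00 -5.23331621e-01]
53 [[277.0, 353.0], [301.0, 294.0], [277.0, 257.0], [301.0, 198.0]]
57 [[277.0, 342.0], [301.0, 283.0], [277.0, 245.0], [301.0, 187.0]]
61.5 [[277.0, 329.0], [301.0, 270.0], [277.0, 232.0], [301.0, 174.0]]
```

View pics/side4c.png

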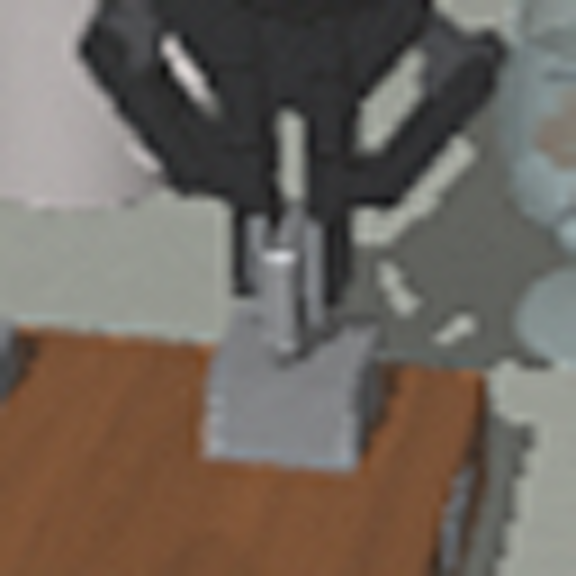

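The key is home: the bow's lower edge is at about y=350 in the crop, as expected for a foot height near 53 mm, and there is 25 N of floor contact. Now I turn it in stages, watching the forces.

Emit:
{"op": "arm_command", "data": {"steps": [[[0, 0, -0.01, 0, 0, 0, 0.6], [0, 0, 0, 0, 0, 0, 0.6], [0, 0, 0, 0, 0, 0, 0.6], [0, 0, 0, 0, 0, 0, 0]]]}}

```text
time_s: 16.68
eef_pos: [563.1, -123.7, 105.6]
ee_rot: [0.001, 0.764, 0.646, 0.001]
force: [-6.8, 2.1, 25.2]
grip_width: 0.097
grip_force: 113.4
```

```bash
cat > st.py <<'E'
from plan import *
s=sense();print(s['time_s'],s['eef_pos'].round(2),"turned",round(.105-yaw_of(s['ee_rot']),3),s['force'].round(1),s['wrist_torque'].round(2),s['grip_width'],s['grip_force'],s['joints'][5])
E
python3 st.py
```

```text
16.675 [ 563.09 -123.73  105.57] turned 0.272 [-6.8  2.1 25.2] [0.41 1.41 0.07] 0.09745179913630223 113.38609099388123 -0.25283325496596953
```

Emit:
{"op": "arm_command", "data": {"steps": [[[0, 0, -0.01, 0, 0, 0, 0.7], [0, 0, 0, 0, 0, 0, 0.7], [0, 0, 0, 0, 0, 0, 0.7], [0, 0, 0, 0, 0, 0, 0.7], [0, 0, 0, 0, 0, 0, 0]]]}}

```text
time_s: 17.3
eef_pos: [562.4, -123.6, 105.5]
ee_rot: [0.001, 0.881, 0.472, 0.001]
force: [-8.2, 1.7, 26.3]
grip_width: 0.096
grip_force: 113.5
```

```bash
python3 st.py
```

```text
17.3 [ 562.45 -123.57  105.54] turned 0.692 [-8.2  1.7 26.3] [0.43 1.5  0.05] 0.09612429873203593 113.47952842712402 0.16707444172853092
```

Emit:
{"op": "arm_command", "data": {"steps": [[[0, -0.01, -0.02, 0, 0, 0, 0.7], [0, 0, 0, 0, 0, 0, 0.7], [0, 0, 0, 0, 0, 0, 0.7], [0, 0, 0, 0, 0, 0, 0.7], [0, 0, 0, 0, 0, 0, 0]]]}}

```text
time_s: 17.92
eef_pos: [561.7, -123.3, 105.6]
ee_rot: [0.001, 0.961, 0.278, 0.001]
force: [-5.8, 2.7, 24.2]
grip_width: 0.098
grip_force: 113.3
```

```bash
python3 st.py
```

```text
17.925 [ 561.74 -123.29  105.56] turned 1.112 [-5.8  2.7 24.2] [0.59 1.04 0.11] 0.09788205882675409 113.33171010017395 0.5864577385182064
```

Next I turn to about 1.6 rad, since there is about 0.1 rad of play.

Emit:
{"op": "arm_command", "data": {"steps": [[[0, -0.01, 0, 0, 0, 0, 0.7], [0, 0, 0, 0, 0, 0, 0.7], [0, 0, 0, 0, 0, 0, 0.7], [0, 0, 0, 0, 0, 0, 0.5], [0, 0, 0, 0, 0, 0, 0.3], [0, 0, 0, 0, 0, 0, 0]]]}}

```text
time_s: 18.68
eef_pos: [561.4, -123.1, 105.6]
ee_rot: [-0.0, 0.998, 0.065, 0.002]
force: [-5.8, 5.5, 23.9]
grip_width: 0.094
grip_force: 113.3
```

```bash
python3 st.py
```

```text
18.675 [ 561.45 -123.07  105.57] turned 1.546 [-5.8  5.5 23.9] [1.02 0.85 0.07] 0.09414833506345455 113.30751657485962 1.020057984726214
```

Emit:
{"op": "arm_command", "data": {"steps": [[[0, 0, 0, 0, 0, 0, 0.3], [0, 0, 0, 0, 0, 0, 0.3], [0, 0, 0, 0, 0, 0, 0.2], [0, 0, 0, 0, 0, 0, 0], [0, 0, 0, 0, 0, 0, 0]]]}}

```text
time_s: 19.3
eef_pos: [561.4, -122.6, 105.6]
ee_rot: [-0.001, 1.0, 0.005, 0.001]
force: [-5.3, 7.4, 25.4]
grip_width: 0.098
grip_force: 113.5
```

```bash
python3 st.py
```

```text
19.3 [ 561.41 -122.63  105.56] turned 1.665 [-5.3  7.4 25.4] [1.48 0.83 0.37] 0.09842699092240116 113.4715211391449 1.1389498742937632
```

Wrist torque has jumped to 0.37 N·m, so it is at the stop. One last look before handing in.

```bash
python3 - <<'E'
from h import *
a=snap("side","pics/s5.png"); b=snap("top","pics/t5.png")
f=lambda i:cv2.resize(i[:,:,::-1],(400,400),interpolation=cv2.INTER_CUBIC)
cv2.imwrite("pics/fin.png",np.hstack([f(a[112:176,247:311]),f(b[130:225,228:323])]))
E
python3 st.py
```

```text
19.4 [ 561.39 -122.58  105.55] turned 1.665 [-5.7  7.3 24.6] [1.5  0.89 0.46] 0.09762230231328664 113.471839427948 1.1389456138365721
```

View pics/fin.png

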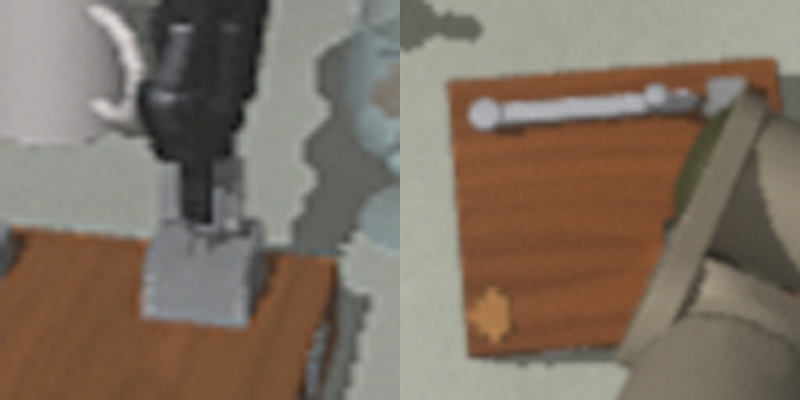

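The bow is turned crosswise and sits low on the lock at (205,200). The keeper is shut, with its knob at (655,95), and the lid piece is unmoved. I'm handing in.

```bash
python3 -c "
from rig import *
print(finish_job())"
```

```text
the job is handed in; nothing more can be done
None
```

I handed the job in at about 19.4 s: the keeper bar is shut, and the key is fully down in the lock, turned clockwise to its stop and still gripped at about 113 N; no verdict came back.

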